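Set the glue timer one click on and start it

ROBOT

A 6-joint arm with a two-finger parallel gripper is mounted at the origin on the work surface. World frame = base frame: x ahead of the robot, y to its left, z up, the work surface at z = 0. Lengths are in m, angles in rad, forces in N, time in s.
With the tool pointing down it reaches from about 0.275 to 0.85 m from the base axis. Payload 5.2 kg.
Tool frame: the origin (TCP) lies at the very end of the fingers, on their centre line; the grasp point (between the pads) lies 19 mm behind it; z points along the fingers, y is the line along which they close (so a half turn about z gives the same grasp; the last joint's range is limited). The gripper opens to 85 mm and grips with 20 to 120 N. Pads are 22 mm wide; open, the fingers measure 114 mm over their backs; the gripper's body (76 mm by 85 mm) begins 54 mm behind the grasp point. The pads swing forward as they close: fully open they stand 13 mm farther back than shut.
Start: joints at [-1.462, 0.259, 1.535, -0, 1.348, -0.203], TCP at [0.169, -0.523, 0.231] pointing down, gripper open.
Joint ranges: [-3.14, 3.14], [-0.91, 2.08], [0.19, 2.58], [-1.22, 4.36], [0.22, 2.71], [-3.12, 3.12]. Speed limits (rad/s): [2.57, 2.57, 3.14, 3.14, 3.14, 3.14].

INTERFACE

Orientations are given as a rotation vector (axis times angle).
In Python, from station import ctrl gives the robot as it stands. The module is installed in compiled form; this text tells all that it offers.
- The arm moves only by the shell command python3 -m pendant 'ROWS' [FORCE]. ROWS is JSON, a list of rows, each a list of 3 entries, a list of its own where there are three numbers: the shift along the tool's x, y, z normalised to -1 to 1, where 1 is 0.2 m, then the turn, a rotation vector about the tool's x, y, z normalised to -1 to 1, where 1 is 90 degrees, then the closure, from -1 (fully open) to 1 (shut). A call has exactly 10 rows; each row is the pose to reach, as a shift and turn from the pose commanded when the call began, along the tool's axes at that moment; what a row does not reach only later rows make up. A row lasts 1/10 s, in which the tool goes at most 50 mm and 8.59 degrees, less where a joint would pass 70% of its speed; a pose out of reach is approached as far as the arm can. A call with a number of a shift or a turn outside -1 to 1 is refused whole. A call with a gripper value outside its range is refused whole. The fingers move at their own pace and stop on an object; FORCE is the grip in N (left out, the last holds). Time passes only in rows, so rows that repeat a pose let the fingers close, or fill a call up. It gives the time, the measured TCP pose, the force, the opening and the grip force at its end, in the units of the state.
- ctrl.get_obs(): the state, without advancing time (a new reading comes with each control period).
- ctrl.get_image(name): name is "scene" or "side" or "wrist"; returns (picture, depth): 384x512x3 uint8, red, green, blue; 384x512 float32, m along the optical axis (not along the pixel's ray), 0 where there is no reading.
- ctrl.camera_params(name): a dict with "fovy" (degrees; the focal length in pixels is half the picture's height over the tangent of half this angle, whatever the lens; pixels are square), "cx", "cy" (the principal point, pixels), "R" (3x3) and "t" (3): a world point X has camera coordinates R X + t; the wrist camera has in their place "T_tool_cam" (4x4, takes a point from camera to tool coordinates, whose origin is the TCP and whose axes are the flange's). Camera axes: x right, y down, z forward; pixel columns grow to the right and rows downward; lengths in m; the calibration is good to about 2 mm. A picture is of the moment at which its call begins: read the wrist's pose just before it. camera_params takes no time and is no camera call.
- ctrl.finish_job(): hands the job in; it is judged then, once.
The state is a dict: "time": time; "q": joint angles; "dq": joint speeds; "tau": joint torques, N m; "tool_pos": TCP position; "tool_rot": TCP orientation; "force": force on the tool from outside, world axes, zero at the start; "ft_torque": the same for the moment, N m; "width": opening from 0.0 (shut) to 1.0 (fully open); "grasp_force": force on a finger pad.
Only numpy, scipy, OpenCV 4.12 (cv2) and the standard library are available. Lean on these libraries where they do the work, as an engineer would, in place of code of your own. Each camera call takes 0.05 s, during which the arm holds its last target. There are 200 camera calls.

TASK

The glue-up is in its clamps, so set the blue glue timer: with a fingertip pressed on the big knurled dial, turn the dial clockwise by one click, so that its white pointer goes from the one-dot mark to the two-dot mark and settles there, without running on to the three-dot mark. Take the finger off the timer so the dial sits in its click, and only then press the green start button fully down and let it come up again. Everything is done by touch alone: do not lift or shift the timer, and leave the other things on the bench where they are.

Things in the scene. Friction and masses are not known exactly. Their poses are not given: they have to be found in the camera images.
- timer: Blue glue timer, a heavy (about 1.6 kg) loose box on rubber feet, 160 mm (its x) by 220 mm (its y), its lid 44 mm above the bench. Origin: centre of its underside; z up. On its lid are the black dial (centre at y = +35 mm) and the green start button (x = -20 mm, y = -75 mm).
- two_dots (a point): The two-dot mark: yellow dots on the timer's lid beside the dial, straight along the timer's +x from the dial's centre. The one-dot mark lies 40 degrees round the dial towards the timer's +y, the three-dot mark 40 degrees round towards its -y.
- dial_top (a point): Centre of the dial's flat hard top, 74 mm above the bench; it has the timer's axes and does not turn. The dial is a black disc 100 mm across its knurled rim (too wide to pinch), 28 mm thick, axis vertical; a white line on its top, from centre to rim, is the pointer. Friction about 1: a fingertip pressing on it with some 9 N, 33 mm off centre, and moved round the axis carries it along.
- dial (a joint): Angle of the dial, rad, growing as the dial turns clockwise seen from above. Clicks (sprung detents) at 0 (one dot, where it starts), 0.70 (two dots) and 1.40 (three dots). It is unstable at about 0.35 and 1.05: let go between these, it springs by itself to 0.70. Getting out of a click takes up to about 0.09 N m.
- start (a joint): Travel of the green start button, m: 0 up, 0.006 fully down. A spring brings it back up; fully down takes 5 N.
- start_top (a point): Centre of the top of the green start button, a 30 mm round cap standing up from a low black housing on the timer's lid; it is pressed straight down.
- cup: Green silicone cup, 72 mm across the rim, 75 mm tall; origin at the centre of its underside. Bystander.
- jar: Glass jar with a steel lid, 72 mm across, 90 mm tall; origin at the centre of its underside. Bystander.
- sanding_block: Cork sanding block, 110 x 60 x 40 mm; origin at the centre of its underside. Bystander.
- scraper: Steel scraper with a wooden handle, 200 mm long, lying flat along its x. Bystander.
- glue: White glue bottle with an orange cap, 58 mm across, 100 mm tall; origin at the centre of its underside. Bystander.
- caul: Pine clamping block, 120 x 45 x 22 mm; origin at the centre of its underside. Bystander.
- screw_tin: Small open steel bowl, 76 mm across, 35 mm tall; origin at the centre of its underside. Bystander.

How it is judged:
On the way, in this order (a step that is already met when the one before it is completed fails the run):
1. the dial sits in the two-dot click with the fingers off the timer (value of joint dial between 0.58 and 0.82 rad and contact force between the fingers and timer below 0.2 N), for 0.2 s.
2. the start button is pressed fully down while the dial stands at two dots (value of joint dial between 0.58 and 0.82 rad and value of joint start above 0.005 m), for 0.02 s.
At the end, for the whole second after the job is handed in: The dial rests in the two-dot click (0.70 rad within 0.12), the start button has been pressed at least 5 mm and is up again (within 1.5 mm), the timer stands level within 20 mm of its starting place and the other things within 25 mm of theirs (value of joint dial between 0.58 and 0.82 rad and value of joint start below 0.0015 m and distance of timer from where it was at the start of the episode below 0.02 m and angle between timer's own z axis and vertical below 0.05 rad and linear speed of timer below 0.02 m/s and distance of each of cup, jar, sanding_block, scraper, glue, caul, screw_tin from where it was at the start of the episode below 0.025 m); the robot touches nothing.
It fails at once if the dial ran on to the three-dot click (value of joint dial above 1.25 rad).
It fails at once if the start button was pressed while the dial was not at two dots (value of joint start above 0.004 m and not (value of joint dial between 0.58 and 0.82 rad)).
It fails at once if the timer was lifted, tipped or shifted (distance of timer from where it was at the start of the episode above 0.025 m or height (world z) of timer above 0.01 m or angle between timer's own z axis and vertical above 0.15 rad).
It fails at once if another thing on the bench was lifted or displaced (distance of any of cup, jar, sanding_block, scraper, glue, caul, screw_tin from where it was at the start of the episode above 0.03 m).
It also fails if it takes over 42 s, if anything falls off the work surface, if the arm or the gripper's body presses on something with over 40 N, if the wrist force passes 120 N, or if a joint passes its speed limit or range.

## Working session

There is one attempt and no reset: what is moved stays moved. The work goes in short steps, Python scripts to look and compute and a shell command to move; the robot and the scene stay as the last step left them, time stands still between calls to the robot, and variables do not carry over. Pictures are saved under pics/ and viewed, at most 10 in all, crops included, and the job is handed in when it is done.

```bash
mkdir -p pics; ls
python3 - <<'E'
from station import ctrl
import numpy as np,cv2
o=ctrl.get_obs();print(o)
ims=[]
for n in("scene","side"):
    p=ctrl.camera_params(n);print(n,p)
    im,d=ctrl.get_image(n);np.savez(f"{n}.npz",im=im,d=d);cv2.imwrite(f"pics/{n}.png",im[:,:,::-1])
E
```

```text
pics
{'time': 0.0, 'q': array([-1.46178831e+00,  2.59354211e-01,  1.53612785e+00, -3.80728706e-05,
        1.34798856e+00, -2.02783338e-01]), 'dq': array([ 0.00144113, -0.00062379, -0.00183486, -0.00097726, -0.00164114,
        0.00187558]), 'tau': array([ 8.84554793e-04, -4.46026933e+01, -2.90576792e+01, -4.07003745e-04,
        1.17647572e-02,  1.86604507e-05]), 'tool_pos': array([ 0.1686777 , -0.52292018,  0.2304507 ]), 'tool_rot': array([-3.10163718e+00, -4.87500881e-01, -7.99660117e-05]), 'force': array([1.05199318, 0.02317329, 0.26941168]), 'ft_torque': array([-0.01525456,  0.00967683, -0.02509471]), 'grasp_force': 0.0, 'width': 0.9987517485318106}
scene {'fovy': 42.36958434989069, 'cx': 257.9367456370528, 'cy': 195.21770786295474, 'R': array([[-0.49833517,  0.86683526, -0.01608383],
       [ 0.59814267,  0.33031878, -0.73014715],
       [-0.6276045 , -0.37347843, -0.68310062]]), 't': array([ 0.30179567, -0.28279482,  1.68447997])}
side {'fovy': 57.856185626576085, 'cx': 256.75147018097795, 'cy': 184.34531205192317, 'R': array([[ 0.99568814, -0.09232505,  0.00901136],
       [-0.05001766, -0.61614192, -0.7860454 ],
       [ 0.07812395,  0.78220536, -0.61810309]]), 't': array([-0.57364135,  0.11698931,  1.06609636])}
```

View pics/scene.png

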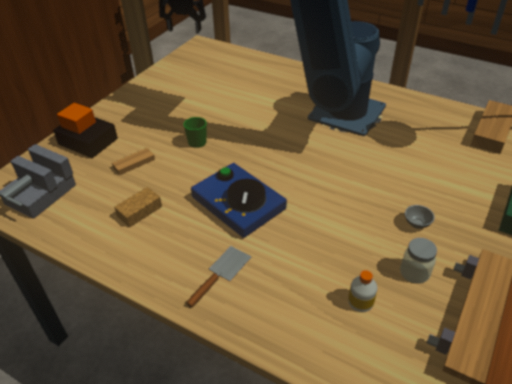

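View pics/side.png

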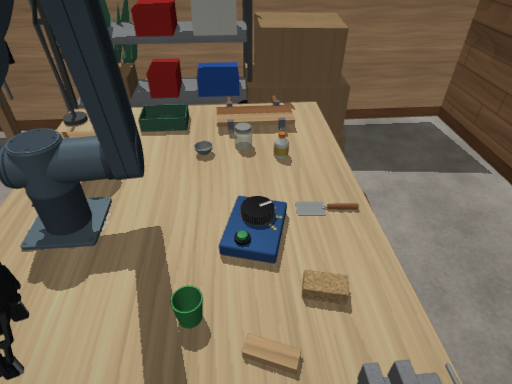

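The scene view shows the timer near (238,198) with its dial at (245,195) and green button at (226,172). In the side view the dial is at (258,208) and the button at (242,237). Next I locate these in 3D.

```bash
cat > h.py <<'E'
import numpy as np,cv2
def cloud(d,p,R=None,t=None):
    f=d.shape[0]/2/np.tan(np.radians(p["fovy"])/2)
    v,u=np.indices(d.shape)
    return np.stack([(u-p["cx"])/f*d,(v-p["cy"])/f*d,d],-1)
def world(d,p): return (cloud(d,p)-p["t"])@np.asarray(p["R"])
def analyse(W,im,ok):
    hsv=cv2.cvtColor(im,cv2.COLOR_RGB2HSV);H,S,V=[hsv[...,i].astype(int) for i in range(3)]
    z=W[...,2]
    blue=ok&(abs(H-113)<14)&(S>130)&(abs(z-.044)<.008)
    n,l,st,c=cv2.connectedComponentsWithStats(blue.astype(np.uint8));k=1+st[1:,4].argmax();blue=l==k
    P=W[blue];r=cv2.minAreaRect((P[:,:2]*1000).astype(np.float32));print("lid",r,np.median(P[:,2]))
    near=ok&(np.hypot(W[...,0]-r[0][0]/1e3,W[...,1]-r[0][1]/1e3)<.14)
    dt=near&(abs(z-.074)<.006);P=W[dt];(c,rad)=cv2.minEnclosingCircle((P[:,:2]*1000).astype(np.float32));print("dial",c,rad,np.median(P[:,2]),len(P))
    w=dt&(V>120)&(S<110);print("pointer",W[w].mean(0) if w.any() else 0,w.sum())
    g=near&(abs(H-65)<20)&(S>100)&(z>.045);P=W[g];print("btn med",np.median(P,0),len(P),"z95",np.percentile(P[:,2],[50,95]))
    if len(P): print(cv2.minEnclosingCircle((P[P[:,2]>np.median(P[:,2])-.003][:,:2]*1000).astype(np.float32)))
    y=near&(abs(H-27)<8)&(S>120)&(abs(z-.044)<.01);print("yellow",W[y].mean(0) if y.any() else 0,y.sum())
E
python3 - <<'E'
from station import ctrl
import numpy as np,h
for n in("scene","side"):
    a=np.load(n+".npz");print(n);h.analyse(h.world(a["d"],ctrl.camera_params(n)),a["im"],a["d"]>0)
E
```

```text
scene
lid ((552.6265869140625, -124.87120056152344), (128.60397338867188, 150.46224975585938), 72.28638458251953) 0.04316899929181154
dial (564.3765869140625, -87.86170196533203) 84.81116485595703 0.07310443819400242 810
pointer [ 0.59592012 -0.04456581  0.07372171] 28
btn med [ 0.52397181 -0.15080823  0.06393318] 72 z95 [0.06393318 0.06776736]
((522.7216186523438, -153.0115966796875), 16.701801300048828)
yellow [ 0.62038868 -0.08373853  0.04404586] 41
side
lid ((561.8406982421875, -92.21868896484375), (218.312255859375, 155.89132690429688), 73.16517639160156) 0.04413128604776969
dial (553.2256469726562, -86.02223205566406) 84.34367370605469 0.07413667575123357 653
pointer [ 0.5974693  -0.04303155  0.07441231] 27
btn med [ 0.52038732 -0.15917772  0.06548369] 95 z95 [0.06548369 0.06802325]
((519.8865966796875, -156.222412109375), 14.629002571105957)
yellow [ 0.61814862 -0.09927743  0.04592049] 21
```

```bash
python3 -m pendant '[[[0.2,-0.12,0],[0,0,0],1],[[0.4,-0.24,0],[0,0,0],1],[[0.6,-0.36,0],[0,0,0],1],[[0.8,-0.48,0],[0,0,0],1],[[0.9,-0.54,0],[0,0,0],1],[[1,-0.6,0],[0,0,0],1],[[1,-0.6,0],[0,0,0],1],[[1,-0.6,0],[0,0,0],1],[[1,-0.6,0],[0,0,0],1],[[1,-0.6,0],[0,0,0],1]]' 60
python3 -c "
from station import ctrl
print(ctrl.camera_params('wrist'))"
```

```text
time: 1.1
tool_pos: [0.3216, -0.3487, 0.2311]
tool_rot: [-3.104, -0.486, 0.001]
force: [0.7, -0.1, 0.4]
width: 0.001
grasp_force: 0.0
{'fovy': 60.23954332134218, 'cx': 256.43690137322733, 'cy': 192.4027051209067, 'T_tool_cam': array([[-7.08493451e-04, -9.51070495e-01, -3.08973156e-01,
         7.88156960e-02],
       [ 9.99999575e-01, -4.91444348e-04, -7.80310281e-04,
        -2.36393212e-05],
       [ 5.90286974e-04, -3.08973578e-01,  9.51070439e-01,
        -1.42088397e-01],
       [ 0.00000000e+00,  0.00000000e+00,  0.00000000e+00,
         1.00000000e+00]])}
```

```bash
python3 -m pendant '[[[0.2,-0.12,0],[0,0,0],1],[[0.4,-0.24,0],[0,0,0],1],[[0.6,-0.36,0],[0,0,0],1],[[0.8,-0.48,0],[0,0,0],1],[[1,-0.6,0],[0,0,0],1],[[1,-0.6,0],[0,0,0],1],[[1,-0.6,0],[0,0,0],1],[[1,-0.6,0],[0,0,0],1],[[1,-0.6,0],[0,0,0],1],[[1,-0.6,0],[0,0,0],1]]'
python3 -m pendant '[[[0.1,-0.05,0],[0,0,0],1],[[0.2,-0.1,0],[0,0,0],1],[[0.3,-0.15,0],[0,0,0],1],[[0.4,-0.2,0],[0,0,0],1],[[0.45,-0.24,0],[0,0,0],1],[[0.45,-0.24,0],[0,0,0],1],[[0.45,-0.24,0],[0,0,0],1],[[0.45,-0.24,0],[0,0,0],1],[[0.45,-0.24,0],[0,0,0],1],[[0.45,-0.24,0],[0,0,0],1]]'
cat >> h.py <<'E'
from scipy.spatial.transform import Rotation as Ro
def wrist(name):
    from station import ctrl
    o=ctrl.get_obs();p=ctrl.camera_params("wrist");im,d=ctrl.get_image("wrist")
    T=p["T_tool_cam"];C=cloud(d,p)@T[:3,:3].T+T[:3,3]
    W=C@Ro.from_rotvec(o["tool_rot"]).as_matrix().T+o["tool_pos"]
    cv2.imwrite(f"pics/{name}.png",im[:,:,::-1]);return W,im,d>0
E
python3 - <<'E'
import h
h.analyse(*h.wrist("w1"))
E
```

```text
time: 2.1
tool_pos: [0.4752, -0.1736, 0.2314]
tool_rot: [3.104, 0.484, -0.0]
force: [-0.3, -0.6, 0.3]
width: 0.001
grasp_force: 0.0
time: 3.1
tool_pos: [0.5464, -0.0996, 0.2314]
tool_rot: [3.104, 0.486, -0.0]
force: [-0.5, -0.2, 0.2]
width: 0.0
grasp_force: 0.0
lid ((561.7438354492188, -87.92066192626953), (214.74954223632812, 155.85043334960938), 72.97171783447266) 0.04337074638494037
dial (570.78271484375, -54.957557678222656) 50.65035629272461 0.07346855521559918 9542
pointer [ 0.59627325 -0.04414015  0.07387273] 499
btn med [ 0.54349962 -0.12945199  0.29638946] 1919 z95 [0.29638946 0.31476083]
((557.0350341796875, -93.2814712524414), 54.21221923828125)
yellow [ 0.62006525 -0.0847114   0.04468367] 378
```

View pics/w1.png

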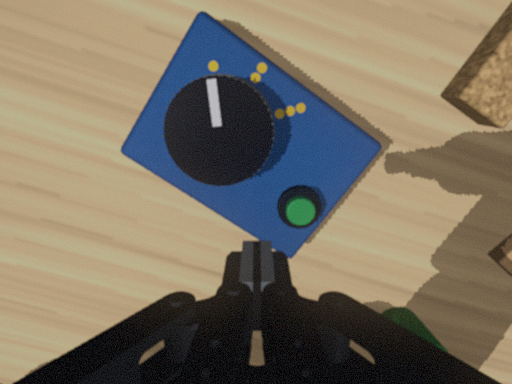

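The wrist view shows the dial at (219,130) with its pointer up at the one dot (213,66). The two dots are at (258,72), the three dots at (290,110) and the button at (300,210). I'll lower the shut fingers to just above the dial, on its button side.

```bash
python3 -m pendant '[[[0.14,-0.015,0.1],[0,0,0],1],[[0.144,-0.015,0.25],[0,0,0],1],[[0.144,-0.015,0.4],[0,0,0],1],[[0.144,-0.015,0.55],[0,0,0],1],[[0.144,-0.015,0.65],[0,0,0],1],[[0.144,-0.015,0.7],[0,0,0],1],[[0.144,-0.015,0.73],[0,0,0],1],[[0.144,-0.015,0.73],[0,0,0],1],[[0.144,-0.015,0.73],[0,0,0],1],[[0.144,-0.015,0.73],[0,0,0],1]]'
python3 - <<'E'
from station import ctrl
import h,numpy as np
print(ctrl.get_obs()["q"],ctrl.get_obs()["force"])
W,im,ok=h.wrist("w2")
E
```

```text
time: 4.15
tool_pos: [0.5741, -0.0877, 0.0866]
tool_rot: [3.102, 0.488, 0.003]
force: [0.0, 0.1, 0.8]
width: 0.0
grasp_force: 0.0
[-3.43489990e-01  4.43617639e-01  1.64641784e+00  2.91060896e-06
  1.04921041e+00  9.15485348e-01] [0.03911665 0.12373628 0.79969499]
```

View pics/w2.png

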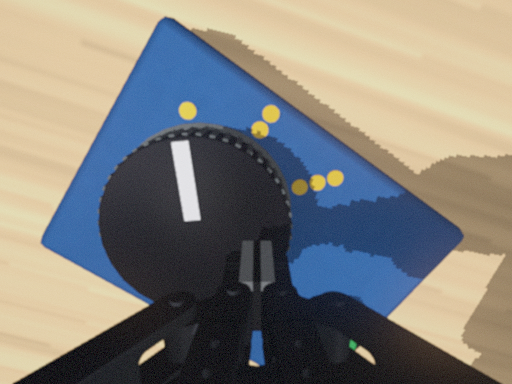

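The fingertip at (257,243) is over the dial, inside its rim, and the pointer is still at one dot. Now I lower it gently.

```bash
python3 -m pendant '[[[0,0,0.02],[0,0,0],1],[[0,0,0.04],[0,0,0],1],[[0,0,0.05],[0,0,0],1],[[0,0,0.06],[0,0,0],1],[[0,0,0.064],[0,0,0],1],[[0,0,0.066],[0,0,0],1],[[0,0,0.068],[0,0,0],1],[[0,0,0.07],[0,0,0],1],[[0,0,0.07],[0,0,0],1],[[0,0,0.07],[0,0,0],1]]'
```

```text
time: 5.2
tool_pos: [0.5746, -0.0873, 0.0739]
tool_rot: [3.102, 0.488, 0.005]
force: [-3.4, 2.4, 15.6]
width: 0.002
grasp_force: 8.0
```

Run:
```python
from station import ctrl
import numpy as np,h
R=h.Ro.from_rotvec(ctrl.get_obs()["tool_rot"]).as_matrix()
v=np.array([.0036,-.0323,0])
for th in (6,12,18,24,30,36,42):
    d=h.Ro.from_euler("z",-th,degrees=True).apply(v)-v
    print(th,np.round(d@R/.2,3)[:2],round(th/90,3))
```

```text
6 [-0.016 -0.004] 0.067
12 [-0.032 -0.01 ] 0.133
18 [-0.048 -0.018] 0.2
24 [-0.062 -0.027] 0.267
30 [-0.075 -0.038] 0.333
36 [-0.087 -0.049] 0.4
42 [-0.098 -0.063] 0.467
```

```bash
python3 -m pendant '[[[0,0,-0.004],[0,0,0],1],[[-0.016,-0.004,-0.004],[0,0,0.067],1],[[-0.032,-0.010,-0.004],[0,0,0.133],1],[[-0.048,-0.018,-0.004],[0,0,0.2],1],[[-0.062,-0.027,-0.004],[0,0,0.267],1],[[-0.075,-0.038,-0.004],[0,0,0.333],1],[[-0.087,-0.049,-0.004],[0,0,0.4],1],[[-0.098,-0.063,-0.004],[0,0,0.467],1],[[-0.098,-0.063,-0.004],[0,0,0.467],1],[[-0.098,-0.063,-0.004],[0,0,0.467],1]]'
python3 - <<'E'
import h
W,im,ok=h.wrist("w3")
E
```

```text
time: 6.2
tool_pos: [0.5524, -0.0818, 0.074]
tool_rot: [3.072, -0.658, 0.007]
force: [-0.2, 0.6, 10.7]
width: -0.001
grasp_force: 5.1
```

View pics/w3.png

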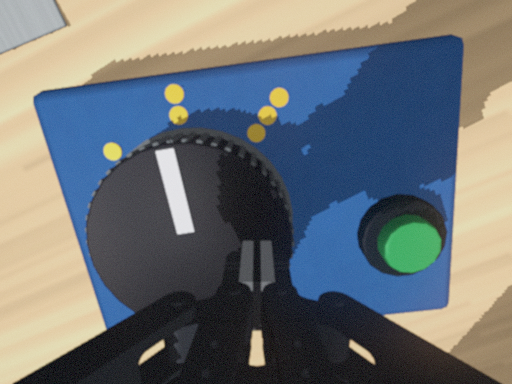

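The pointer, from (185,232) to (165,150), now stands by the two dots (175,104). I lift straight off and check.

```bash
python3 -m pendant '[[[0,0,-0.05],[0,0,0],1],[[0,0,-0.15],[0,0,0],1],[[0,0,-0.3],[0,0,0],1],[[0,0,-0.4],[0,0,0],1],[[0,0,-0.5],[0,0,0],1],[[0,0,-0.5],[0,0,0],1],[[0,0,-0.5],[0,0,0],1],[[0,0,-0.5],[0,0,0],1],[[0,0,-0.5],[0,0,0],1],[[0,0,-0.5],[0,0,0],1]]'
python3 - <<'E'
import h,numpy as np,cv2
W,im,ok=h.wrist("w4")
v,u=np.indices(ok.shape)
hs=cv2.cvtColor(im,cv2.COLOR_RGB2HSV).astype(int)
g=ok&(abs(hs[...,0]-65)<20)&(hs[...,1]>120)&(abs(W[...,2]-.062)<.01)&(np.hypot(W[...,0]-.52,W[...,1]+.154)<.03)
P=W[g];print("btn",P.mean(0),np.percentile(P[:,2],[5,50,95]),len(P));t=P[P[:,2]>np.median(P[:,2])-.002];print(cv2.minEnclosingCircle((t[:,:2]*1e3).astype(np.float32)))
ok=ok&(W[...,2]<.09);h.analyse(W,im,ok)
w=ok&(abs(W[...,2]-.074)<.006)&(hs[...,2]>120)&(hs[...,1]<110)&(np.hypot(W[...,0]-.571,W[...,1]+.055)<.05)
Q=(W[w][:,:2]*1e3).astype(np.float32);print("line",cv2.fitLine(Q,cv2.DIST_L2,0,.01,.01).ravel(),len(Q))
from station import ctrl;o=ctrl.get_obs();print(o["tool_pos"],o["tool_rot"])
E
```

```text
time: 7.25
tool_pos: [0.5503, -0.0812, 0.1711]
tool_rot: [-3.072, 0.658, 0.003]
force: [-0.3, -0.5, -0.2]
width: -0.001
grasp_force: 0.0
btn [ 0.52155952 -0.15355355  0.06435737] [0.05719941 0.06511119 0.06640492] 1179
((519.9519653320312, -154.1206817626953), 14.786736488342285)
lid ((561.6851196289062, -88.80670166015625), (214.92098999023438, 155.89102172851562), 73.04117584228516) 0.043426021649108304
dial (570.6835327148438, -54.969337463378906) 50.79694366455078 0.07353105246285438 13027
pointer [ 0.59656645 -0.06149578  0.07385647] 731
btn med [ 0.52185705 -0.15369367  0.06508686] 1219 z95 [0.06508686 0.06639747]
((520.062744140625, -154.11209106445312), 14.890563011169434)
yellow [ 0.61974202 -0.08696667  0.04470072] 549
line [ 9.3562466e-01 -3.5299644e-01  5.9696545e+02 -6.2627773e+01] 706
[ 0.55036493 -0.08122859  0.17127849] [-3.07176413e+00  6.57585758e-01  2.42566803e-03]
```

View pics/w4.png

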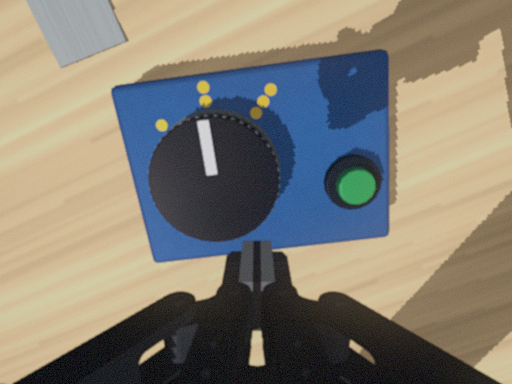

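The pointer, with its tip at (204,122), lines up with the two dots (205,95). The fingers are off and the timer hasn't moved. Next is the button, at world (0.520, -0.154), top about 0.066.

```bash
python3 -m pendant '[[[0.01,0.15,0],[0,0,0],1],[[0.011,0.3,0],[0,0,0],1],[[0.011,0.395,0],[0,0,0],1],[[0.011,0.395,0.15],[0,0,0],1],[[0.011,0.395,0.3],[0,0,0],1],[[0.011,0.395,0.4],[0,0,0],1],[[0.011,0.395,0.45],[0,0,0],1],[[0.011,0.395,0.47],[0,0,0],1],[[0.011,0.395,0.47],[0,0,0],1],[[0.011,0.395,0.47],[0,0,0],1]]'
```

```text
time: 8.3
tool_pos: [0.5212, -0.1547, 0.0791]
tool_rot: [3.072, -0.657, 0.003]
force: [-0.6, 0.7, 0.5]
width: -0.001
grasp_force: 0.0
```

```bash
python3 -m pendant '[[[0,0,0.03],[0,0,0],1],[[0,0,0.05],[0,0,0],1],[[0,0,0.06],[0,0,0],1],[[0,0,0.07],[0,0,0],1],[[0,0,0.08],[0,0,0],1],[[0,0,0.09],[0,0,0],1],[[0,0,0.1],[0,0,0],1],[[0,0,0.105],[0,0,0],1],[[0,0,0.105],[0,0,0],1],[[0,0,0.105],[0,0,0],1]]'
```

```text
time: 9.3
tool_pos: [0.5204, -0.1543, 0.0597]
tool_rot: [3.072, -0.657, 0.002]
force: [-7.7, 4.2, 23.4]
width: 0.003
grasp_force: 11.8
```

23 N at z = 0.060 means the button is bottomed. I release it and retract.

```bash
python3 -m pendant '[[[0,0,-0.03],[0,0,0],1],[[0,0,-0.1],[0,0,0],1],[[0,0,-0.2],[0,0,0],1],[[0,0,-0.35],[0,0,0],1],[[0,-0.1,-0.5],[0,0,0],1],[[0,-0.2,-0.55],[0,0,0],1],[[0,-0.2,-0.55],[0,0,0],1],[[0,-0.2,-0.55],[0,0,0],1],[[0,-0.2,-0.55],[0,0,0],1],[[0,-0.2,-0.55],[0,0,0],1]]'
python3 - <<'E'
import h
W,im,ok=h.wrist("w5");h.analyse(W,im,ok&(W[...,2]<.09))
E
```

```text
time: 10.3
tool_pos: [0.536, -0.1183, 0.166]
tool_rot: [-3.072, 0.659, 0.003]
force: [1.0, -0.5, 0.4]
width: -0.0
grasp_force: 0.0
lid ((561.8218383789062, -89.12367248535156), (215.0598907470703, 155.64173889160156), 73.02429962158203) 0.043449603176303184
dial (571.1422729492188, -54.77099609375) 50.969703674316406 0.07352979479801504 13527
pointer [ 0.59627073 -0.06159793  0.07385937] 769
btn med [ 0.52155027 -0.15430648  0.06514603] 1213 z95 [0.06514603 0.06641854]
((520.376953125, -154.33966064453125), 14.753268241882324)
yellow [ 0.61951627 -0.08721417  0.04472208] 581
```

View pics/w5.png

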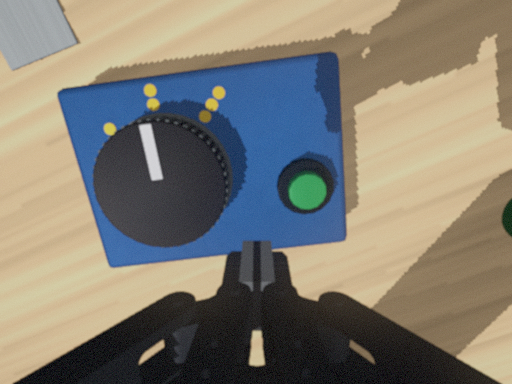

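The pointer, with its tip at (145,125), is at the two dots (152,97). The button at (307,190) is up again at its original height, and the timer hasn't moved.

```bash
python3 -c "
from station import ctrl
print(ctrl.finish_job())"
```

```text
the job is handed in; nothing more can be done
None
```

The job is handed in (verdict not shown): the dial was turned one click to the two dots and left there, then the start button was pressed fully and came back up; the timer did not move and the arm touched nothing else.

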